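# Unpin the tester guard and hold it up for the stay

## Task

The sprung clear guard of the small board tester has to be held up while a colleague hooks on its stay rod. Draw the red-knobbed locking pin sideways out of the latch and put it in the blue parts bin, then raise the guard by its black bar handle and hold it open at 60 degrees from its closed position without letting it snap back. Finish there, still holding it steady at that angle; leave the stay rod, marker and multimeter where they lie.

Things in the scene. Friction and masses are not known exactly. Their poses are not given: they have to be found in the camera images.
- tester: Board tester fixed to the bench: grey plinth 200 (x) x 230 (y) x 24 mm high; origin at the centre of its underside, z up, front -x. A board sits on it under a clear hood (the guard), 140 (x) x 200 (y) mm, whose top is 80 mm above the bench when shut; the hood's front panel is 140 mm in front of the hinge axis.
- clevis (a point): Latch at the tester's front right: a steel clevis, two ears (24 mm in x, 5 mm thick, 36 mm tall) 32 mm apart in y, with an 11 mm bore along y. The point is the bore's centre between the ears, at x -85, y -78, z 48 mm on the tester, axes as the tester's. The guard's tongue lies between the ears under the pin, which so keeps it shut.
- guard_hinge (a point): Middle of the guard's hinge axis, fixed on the tester at x = +90, y = 0, z = 28 mm; the axis runs along the point's y, the tester's y.
- guard (a joint): Opening angle of the guard, rad: 0 shut, growing as its front edge rises and swings back about the rear hinge; 1.047 is 60 degrees, stop at 1.75. A spring and its weight always drive it shut: 3 to 6 N at the handle to lift or hold it.
- guard_handle (a point): Middle of the guard's black bar handle: round bar 10 mm thick, 76 mm long along y, able to turn in a grip, on two legs, 35 mm in front of the hood's front panel, free below and behind. Moves with the guard: shut, it is 175 mm in front of the hinge axis and 41 mm above it, z = 69 mm over the bench.
- lock_pin: Locking pin, 35 g: red knob 16 mm thick, 30 mm long, and steel shaft 8 mm thick. Origin at the knob's middle on the pin's axis; the shaft reaches along the pin's +y to 72 mm. At the start it lies loosely in the clevis bore, its axes as the tester's, knob to the right (-y): origin at x -85, y -123, z 47 mm on the tester. Its tip is clear of the ears after 46 mm along the tester's -y.
- parts_bin: Loose blue open bin 160 (x) x 120 (y) x 50 mm, 3 mm walls and floor, front wall (-x) only 27 mm high; origin at the centre of its underside. Stands left of the tester.
- stay_rod: Loose steel stay rod with black eye ends, 8 mm thick, about 142 mm long along its y, lying on the bench in front of the tester; origin at the centre of its underside. To be left alone.
- marker: Loose white marker pen with a blue cap, 135 mm long along its y, 13 mm thick, lying on the bench in front of the tester. To be left alone.
- meter: Loose orange multimeter, 139 (x) x 67 (y) x 43 mm, lying on the bench to the left of the tester; origin at the centre of its underside. To be left alone.

How it is judged:
By the outcome, as a careful person would: the job done as asked, in the order asked, and still so for the second after the job is handed in, while the arm keeps its last pose, push and grip.
It also fails if it takes over 61 s, if anything falls off the work surface, if the arm or the gripper's body presses on something with over 40 N, if the wrist force passes 120 N, or if a joint passes its speed limit or range.

## Robot

A 6-joint arm with a two-finger parallel gripper is mounted at the origin on a cart in front of the work surface, level with it; the furniture and walls round the work are solid. World frame = base frame: x ahead of the robot, y to its left, z up, the work surface at z = 0. Lengths are in m, angles in degrees, forces in N, time in s.
With the tool pointing down it reaches from about 0.375 to 0.975 m from the base axis. Payload 3.8 kg.
Tool frame: the origin (TCP) lies at the very end of the fingers, on their centre line; the grasp point (between the pads) lies 19 mm behind it; z points along the fingers, y is the line along which they close (so a half turn about z gives the same grasp; the last joint's range is limited). The gripper opens to 88 mm and grips with 3 to 60 N. Pads are 18 mm wide; open, the fingers measure 123 mm over their backs; the gripper's body (75 mm by 187 mm) begins 45 mm behind the grasp point.
Start: joints at [74.146, 15.12, 91.902, -0, 72.978, -2.114], TCP at [0.16, 0.656, 0.239] pointing down, gripper open.
Joint ranges: [-150.88, 150.88], [-54.13, 125.18], [17.81, 147.31], [-75.09, 255.09], [0, 152.58], [-146.25, 146.25]. Speed limits (degrees/s): [147.25, 147.25, 180, 180, 180, 180].

## Interface

Orientations are given as [roll, pitch, yaw] about the fixed x, y, z axes, in that order (R = Rz(yaw) Ry(pitch) Rx(roll)).
In Python, from workcell import ctrl gives the robot as it stands.
- The arm moves only by the shell command python3 -m handwheel 'ROWS'. ROWS is JSON, a list of rows, each an object with "slide": the shift along the tool's x, y, z in units of 400 mm (1.0 is 400 mm), a list of three; "spin": the turn about the tool's z in units of pi/4 rad (1.0 is pi/4 rad); "fingers": the opening, from 0 (shut) to 1 (fully open). A call has 1 to 20 rows; each row is the pose to reach, as a shift and turn from the pose commanded when the call began, along the tool's axes at that moment; what a row does not reach only later rows make up. A row lasts 1/12 s, in which the tool goes at most 41.7 mm and 7.16 degrees, less where a joint would pass 70% of its speed; a pose out of reach is approached as far as the arm can. A call with a number of a shift or a turn outside -1 to 1 is refused whole. A call with a gripper value outside its range is refused whole. The fingers move at their own pace and stop on an object; the grip force is fixed at half the most. Time passes only in rows, so rows that repeat a pose let the fingers close. It gives the time, the measured TCP pose, the force, the opening and the grip force at its end, in the units of the state.
- ctrl.get_obs(): the state, without advancing time (a new reading comes with each control period).
- ctrl.camera(name): name is "scene" or "top"; returns a dict with "pixels" (400x640x3 uint8, red, green, blue), "fx", "fy", "cx", "cy" (pixels), "cam_to_world" (4x4, takes a point from camera to world coordinates). Camera axes: x right, y down, z forward; pixel columns grow to the right and rows downward; lengths in m; the calibration is good to about 2 mm. A picture is of the moment at which its call begins. There is no depth.
- ctrl.hand_in(): hands the job in; it is judged then, once.
Trained networks look in a picture, given as the dict that the camera call returned (one of the last four; its "shot" number tells which), for a name from the list of things; names that differ only in an ending like _2 or _b are one class to them, and where a whole thing is asked for, a point or a joint stands for the part that bears it (a point fixed in the world has none). Each returns a list of dicts, best first, with "p" (0 to 1); they miss things now and then, are a little off and sometimes report something else, mostly with a low value. They report only what shows in the picture. A call takes as long as a camera call.
- ctrl.outline_of(picture, query): "mask" (400x640 bool, what is visible of it).
- ctrl.pinpoint(picture, query): "at" ([x, y, z] in m, in world coordinates, good to about 4 mm: a listed point, or the origin of a listed thing).
The state is a dict: "clock": time; "joint_pos": joint angles; "joint_vel": joint speeds; "tau": joint torques, N m; "tool_pos": TCP position; "orientation": TCP orientation; "wrist_force": force on the tool from outside, world axes, zero at the start; "ft_torque": the same for the moment, N m; "grip_width": opening from 0.0 (shut) to 1.0 (fully open); "finger_force": force on a finger pad.
Only numpy, scipy, OpenCV 4.12 (cv2) and the standard library are available. Lean on these libraries where they do the work, as an engineer would, in place of code of your own. Each camera call takes 0.05 s, during which the arm holds its last target. There are 200 camera calls.

## Working session

There is one attempt and no reset: what is moved stays moved. The work goes in short steps, Python scripts to look and compute and a shell command to move; the robot and the scene stay as the last step left them, time stands still between calls to the robot, and variables do not carry over. Pictures are saved under pics/ and viewed, at most 10 in all, crops included, and the job is handed in when it is done.

```bash
mkdir -p pics; cat > h.py <<'E'
import numpy as np, cv2
from workcell import ctrl
def shot(n):
    c=ctrl.camera(n); return c
def save(c,f): cv2.imwrite('pics/'+f,cv2.cvtColor(c['pixels'],cv2.COLOR_RGB2BGR))
def proj(c,p):
    q=np.linalg.inv(c['cam_to_world'])@np.r_[p,1]; return [round(c['fx']*q[0]/q[2]+c['cx']),round(c['fy']*q[1]/q[2]+c['cy'])]
E
python3 - <<'E'
from h import *
o=ctrl.get_obs(); print({k:np.round(v,3) for k,v in o.items()})
for n in('scene','top'):
    c=shot(n); save(c,n+'0.png'); print(n,np.round(c['cam_to_world'],2).tolist())
    for q in('tester','clevis','guard_hinge','guard_handle','lock_pin','parts_bin','stay_rod','marker','meter'):
        r=ctrl.pinpoint(c,q)[:2]
        print(q,[(round(d['p'],2),np.round(d['at'],3).tolist(),proj(c,d['at'])) for d in r])
E
```

```text
{'clock': np.float64(0.0), 'joint_pos': array([ 7.4147e+01,  1.5168e+01,  9.1979e+01, -1.0000e-03,  7.2978e+01,
       -2.1130e+00]), 'joint_vel': array([-0.011,  0.023, -0.005,  0.053, -0.055, -0.091]), 'tau': array([ 0.0000e+00, -5.0211e+01, -3.5688e+01,  7.3000e-02,  2.9000e-02,
       -0.0000e+00]), 'tool_pos': array([0.16 , 0.655, 0.237]), 'orientation': array([-1.79876e+02, -4.00000e-03,  1.66261e+02]), 'wrist_force': array([ 0.337, -1.226,  0.296]), 'ft_torque': array([-0.03 ,  0.025, -0.022]), 'finger_force': np.float64(0.0), 'grip_width': np.float64(0.998)}
scene [[0.64, -0.59, 0.5, 0.04], [-0.77, -0.5, 0.4, -0.37], [0.01, -0.64, -0.77, 0.79], [0.0, 0.0, 0.0, 1.0]]
tester [(0.87, [0.55, -0.125, -0.003], [381, 253])]
clevis [(0.6, [0.47, -0.205, 0.046], [395, 290])]
guard_hinge [(0.53, [0.549, -0.127, -0.0], [382, 253])]
guard_handle [(0.72, [0.464, -0.128, 0.068], [360, 261])]
lock_pin [(0.67, [0.473, -0.253, 0.044], [419, 305])]
parts_bin [(0.57, [0.453, 0.213, -0.003], [227, 197])]
stay_rod [(0.76, [0.371, -0.031, -0.0], [286, 285]), (0.29, [0.589, 0.198, 0.0], [276, 166])]
marker [(0.61, [0.359, -0.177, 0.001], [343, 336])]
meter [(0.74, [0.591, 0.196, -0.003], [277, 167])]
top [[0.01, -0.98, 0.18, 0.33], [-1.0, -0.01, 0.02, -0.03], [-0.02, -0.18, -0.98, 0.9], [0.0, 0.0, 0.0, 1.0]]
tester [(0.59, [0.553, -0.127, -0.001], [375, 183])]
clevis [(0.97, [0.469, -0.206, 0.048], [417, 218])]
guard_hinge []
guard_handle [(0.67, [0.465, -0.129, 0.069], [380, 217])]
lock_pin [(0.66, [0.472, -0.254, 0.048], [441, 216])]
parts_bin []
stay_rod [(0.59, [0.372, -0.026, 0.0], [328, 266]), (0.31, [0.47, -0.204, 0.049], [416, 217])]
marker [(0.63, [0.362, -0.177, -0.001], [400, 272])]
meter [(0.64, [0.592, 0.192, 0.002], [230, 164])]
```

View pics/scene0.png

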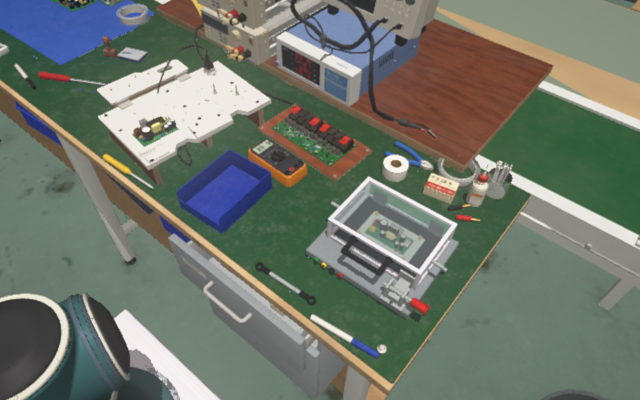

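View pics/top0.png

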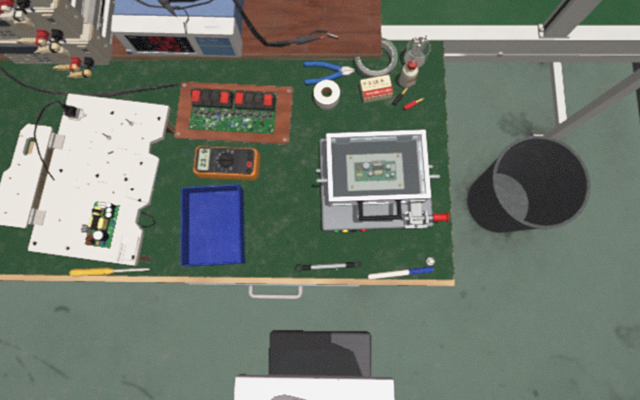

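```bash
ls; python3 -m handwheel --help 2>&1 | head -20; python3 -c "
from workcell import ctrl; print(dir(ctrl))"
```

```text
h.py
pics
invalid input: not JSON, or not a number
['MotionError', '__class__', '__delattr__', '__dict__', '__dir__', '__doc__', '__eq__', '__format__', '__ge__', '__getattribute__', '__getstate__', '__gt__', '__hash__', '__init__', '__init_subclass__', '__le__', '__lt__', '__module__', '__ne__', '__new__', '__reduce__', '__reduce_ex__', '__repr__', '__setattr__', '__sizeof__', '__str__', '__subclasshook__', '__weakref__', 'camera', 'get_obs', 'hand_in', 'outline_of', 'pinpoint']
```

The scene picture shows the red knob at (420,306), the black bar handle at (360,258) and the bin at (225,190). In the top picture the knob is at (441,217), the handle at (380,210) and the bin at (212,226). The detections agree with this. Next I fit the tester's yaw and the bin's pose.

```bash
cat > fit.py <<'E'
from h import *
from scipy.optimize import least_squares
M={'tester':(0,0,0),'clevis':(-85,-78,48),'guard_handle':(-85,0,69),'lock_pin':(-85,-123,47)}
obs=[]; cs={n:shot(n) for n in('scene','top')}
for n,c in cs.items():
    for q,m in M.items():
        for d in ctrl.pinpoint(c,q)[:1]: obs.append((np.array(m)/1e3,np.array(d['at'])))
def T(p,m): a=p[2]; return np.array([p[0]+np.cos(a)*m[0]-np.sin(a)*m[1],p[1]+np.sin(a)*m[0]+np.cos(a)*m[1],m[2]])
f=least_squares(lambda p:np.concatenate([(T(p,m)-a)[:2] for m,a in obs]),[.55,-.126,0])
p=f.x; print('tester',p[:2].round(4),np.degrees(p[2]).round(2),'res',(f.fun*1e3).round(1))
c=cs['top']; im=cv2.cvtColor(c['pixels'],cv2.COLOR_RGB2BGR); S=6;x0,y0=305,115
big=cv2.resize(im[y0:y0+125,x0:x0+155],None,fx=5,fy=S-1,interpolation=cv2.INTER_CUBIC)
for pts in ([(-100,-115,24),(-100,115,24),(100,115,24),(100,-115,24)],[(-50,-100,80),(-50,100,80),(90,100,80),(90,-100,80)],[(-85,-138,47),(-85,-51,47)],[(-85,-38,69),(-85,38,69)]):
    q=np.array([proj(c,T(p,np.array(m)/1e3)) for m in pts]); q=((q-[x0,y0]+.5)*5).astype(int)
    cv2.polylines(big,[q],len(pts)>2,(255,0,255),1)
cv2.imwrite('pics/fit.png',big)
# bin by mask
def ray(c,uv,z):
    d=c['cam_to_world'][:3,:3]@[(uv[0]-c['cx'])/c['fx'],(uv[1]-c['cy'])/c['fy'],1]; o=c['cam_to_world'][:3,3]; return o+d*(z-o[2])/d[2]
for n,c in cs.items():
    hsv=cv2.cvtColor(c['pixels'],cv2.COLOR_RGB2HSV); m=cv2.inRange(hsv,(112,120,50),(128,255,255))
    k=max(cv2.findContours(m,cv2.RETR_EXTERNAL,cv2.CHAIN_APPROX_SIMPLE)[0],key=lambda k:cv2.contourArea(k) if 150<k[:,0,0].mean()<260 and k[:,0,1].mean()>120 else 0)
    W=np.array([ray(c,u,.05)[:2] for u in k[:,0]],np.float32); print(n,'bin rim',cv2.minAreaRect(W),np.round([ W.min(0),W.max(0)],3).tolist())
    r=ctrl.outline_of(c,'lock_pin')
    if r: v,u=np.nonzero(r[0]['mask']); print(' pin mask',u.min(),u.max(),v.min(),v.max())
    hr=cv2.inRange(hsv,(0,150,100),(6,255,255))|cv2.inRange(hsv,(174,150,100),(180,255,255)); g=proj(c,T(p,(-.085,-.123,.047)))
    w=np.zeros_like(hr); w[g[1]-14:g[1]+14,g[0]-16:g[0]+16]=1; v,u=np.nonzero(hr*w); print(' knob px',u.mean(),v.mean(),'pred',g,ray(c,(u.mean(),v.mean()),.049))
E
python3 fit.py
```

```text
tester [ 0.5502 -0.1248] 1.96 res [ 0.7  0.3 -1.1 -0.5 -1.3 -0.2  3.1 -1.1 -3.  -2.5 -1.2 -0.2  2.9  2.5
 -0.2  1.8]
scene bin rim ((0.44094476103782654, 0.19703972339630127), (0.1812816560268402, 0.1489451676607132), 3.6835389137268066) [[0.3490000069141388, 0.11699999868869781], [0.5329999923706055, 0.2759999930858612]]
 pin mask 383 429 282 314
 knob px 419.6392405063291 305.45569620253167 pred [418, 305] [ 0.46891045 -0.25446546  0.049     ]
top bin rim ((0.45109522342681885, 0.20953026413917542), (0.16199180483818054, 0.12675875425338745), 4.119701385498047) [[0.36899998784065247, 0.14100000262260437], [0.5329999923706055, 0.27799999713897705]]
 pin mask 404 448 213 221
 knob px 441.0593220338983 216.75423728813558 pred [439, 217] [ 0.47066646 -0.25365498  0.049     ]
```

View pics/fit.png

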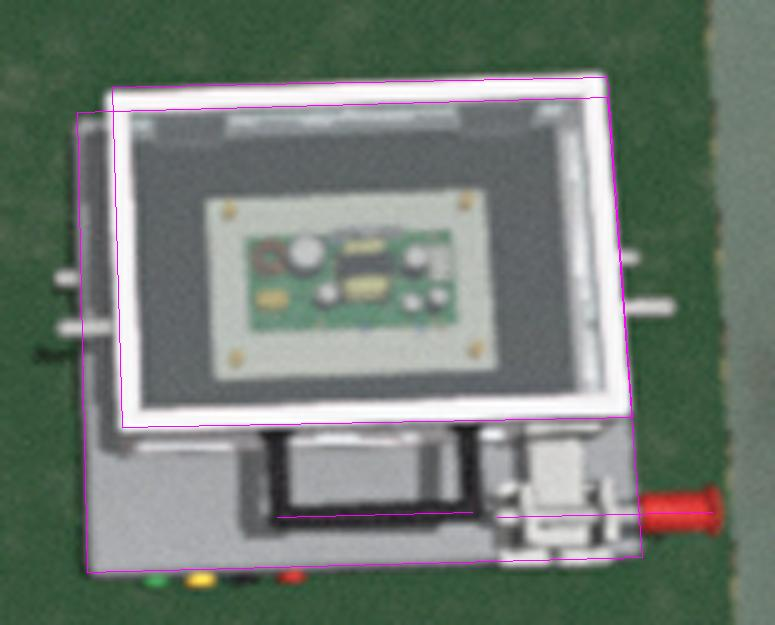

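The overlay fits well. The tester is at about (0.550, -0.125) with a yaw of +2°, the knob is at about (0.470, -0.252), and the bin centre is at about (0.452, 0.210). I'll move via a waypoint above the bin.

```bash
cat > to.py <<'E'
import sys
from h import *
from scipy.spatial.transform import Rotation as Ro
a=[float(v) for v in sys.argv[1:5]]  # x y z yaw
o=ctrl.get_obs(); r=o['orientation']; d=Ro.from_euler('xyz',r,degrees=True).inv().apply(np.array(a[:3])-o['tool_pos'])
print('t',round(float(o['clock']),2),'pos',np.round(o['tool_pos'],4),'rpy',np.round(r,1),'F',np.round(o['wrist_force'],1),'w',round(float(o['grip_width']),3),'ff',round(float(o['finger_force']),1))
print('slide',np.round(d/.4,4),'spin',round(-((a[3]-r[2]+180)%360-180)/45,3),'rows',round(float(np.linalg.norm(d)/.0417),1))
E
R='{"slide":[-0.945,-0.813,0],"spin":1,"fingers":1}'
python3 -m handwheel '[{"slide":[-0.945,-0.813,0],"spin":1,"fingers":1},{"slide":[-0.945,-0.813,0],"spin":1,"fingers":1},{"slide":[-0.945,-0.813,0],"spin":1,"fingers":1},{"slide":[-0.945,-0.813,0],"spin":1,"fingers":1},{"slide":[-0.945,-0.813,0],"spin":1,"fingers":1},{"slide":[-0.945,-0.813,0],"spin":1,"fingers":1},{"slide":[-0.945,-0.813,0],"spin":1,"fingers":1},{"slide":[-0.945,-0.813,0],"spin":1,"fingers":1},{"slide":[-0.945,-0.813,0],"spin":1,"fingers":1},{"slide":[-0.945,-0.813,0],"spin":1,"fingers":1},{"slide":[-0.945,-0.813,0],"spin":1,"fingers":1},{"slide":[-0.945,-0.813,0],"spin":1,"fingers":1},{"slide":[-0.945,-0.813,0],"spin":1,"fingers":1},{"slide":[-0.945,-0.813,0],"spin":1,"fingers":1}]'
python3 to.py .47 -.1 .2 92; python3 to.py .47 -.253 .15 92
```

```text
clock: 2.77
tool_pos: [0.4514, 0.2482, 0.2389]
orientation: [180.0, -0.0, 121.0]
wrist_force: [0.4, 0.1, -0.4]
grip_width: 0.999
finger_force: 0.0
t 2.77 pos [0.4514 0.2482 0.2389] rpy [180.  -0. 121.] F [ 0.4  0.1 -0.4] w 0.999 ff 0.0
slide [-0.7703 -0.4084  0.097 ] spin 0.644 rows 8.4
t 2.77 pos [0.4514 0.2482 0.2389] rpy [180.  -0. 121.] F [ 0.4  0.1 -0.4] w 0.999 ff 0.0
slide [-1.0982 -0.6054  0.2219] spin 0.644 rows 12.2
```

```bash
python3 -m handwheel '[{"slide":[-1,-0.55,0.1],"spin":0.644,"fingers":1},{"slide":[-1,-0.55,0.1],"spin":0.644,"fingers":1},{"slide":[-1,-0.55,0.1],"spin":0.644,"fingers":1},{"slide":[-1,-0.55,0.1],"spin":0.644,"fingers":1},{"slide":[-1,-0.55,0.1],"spin":0.644,"fingers":1},{"slide":[-1,-0.55,0.1],"spin":0.644,"fingers":1},{"slide":[-1,-0.55,0.1],"spin":0.644,"fingers":0.5},{"slide":[-1,-0.55,0.1],"spin":0.644,"fingers":0.5},{"slide":[-1,-0.55,0.1],"spin":0.644,"fingers":0.5},{"slide":[-1,-0.55,0.1],"spin":0.644,"fingers":0.5},{"slide":[-1,-0.55,0.1],"spin":0.644,"fingers":0.5},{"slide":[-1,-0.55,0.1],"spin":0.644,"fingers":0.5},{"slide":[-1,-0.55,0.1],"spin":0.644,"fingers":0.5}]'
python3 to.py .47 -.253 .08 92;python3 to.py .47 -.253 .032 92
```

```text
clock: 3.85
tool_pos: [0.4699, -0.2065, 0.1984]
orientation: [-180.0, -0.1, 92.1]
wrist_force: [-0.0, 0.5, -0.2]
grip_width: 0.506
finger_force: 0.0
t 3.85 pos [ 0.4699 -0.2065  0.1984] rpy [-1.80e+02 -1.00e-01  9.21e+01] F [-0.   0.5 -0.2] w 0.506 ff 0.0
slide [-0.1163 -0.004   0.2959] spin 0.003 rows 3.0
t 3.85 pos [ 0.4699 -0.2065  0.1984] rpy [-1.80e+02 -1.00e-01  9.21e+01] F [-0.   0.5 -0.2] w 0.506 ff 0.0
slide [-0.1165 -0.0039  0.4159] spin 0.003 rows 4.1
```

```bash
python3 -m handwheel '[{"slide":[-0.117,-0.004,0.1],"spin":0,"fingers":0.5},{"slide":[-0.117,-0.004,0.2],"spin":0,"fingers":0.5},{"slide":[-0.117,-0.004,0.3],"spin":0,"fingers":0.5},{"slide":[-0.117,-0.004,0.36],"spin":0,"fingers":0.5},{"slide":[-0.117,-0.004,0.39],"spin":0,"fingers":0.5},{"slide":[-0.117,-0.004,0.415],"spin":0,"fingers":0.5},{"slide":[-0.117,-0.004,0.415],"spin":0,"fingers":0.5},{"slide":[-0.117,-0.004,0.415],"spin":0,"fingers":0.5}]'
python3 - <<'E'
from h import *
c=shot('scene'); im=cv2.cvtColor(c['pixels'],cv2.COLOR_RGB2BGR)[215:335,320:480]; d=shot('top'); im2=cv2.cvtColor(d['pixels'],cv2.COLOR_RGB2BGR)[150:270,340:500]
cv2.imwrite('pics/a.png',cv2.resize(np.hstack([im,im2]),None,fx=2.5,fy=2.5,interpolation=cv2.INTER_CUBIC))
E
python3 to.py .47 -.253 .032 92
```

```text
clock: 4.52
tool_pos: [0.4715, -0.2524, 0.0341]
orientation: [179.9, 0.0, 92.4]
wrist_force: [0.4, 0.1, 1.0]
grip_width: 0.501
finger_force: 0.0
t 4.62 pos [ 0.4722 -0.2534  0.0352] rpy [1.798e+02 1.000e-01 9.230e+01] F [-0.1  0.5 -0.5] w 0.505 ff 0.0
slide [ 0.0014 -0.0056  0.008 ] spin 0.007 rows 0.1
```

View pics/a.png

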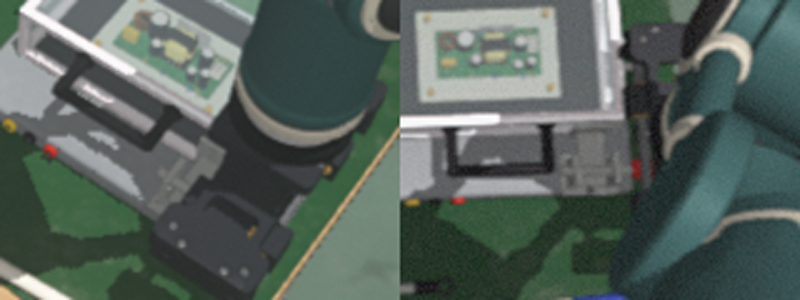

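The gripper straddles the knob; red shows beside the fingers at (635,170). Close now, 2 mm lower.

```bash
python3 -m handwheel '[{"slide":[0,-0.003,0.005],"spin":0,"fingers":0.4},{"slide":[0,-0.003,0.005],"spin":0,"fingers":0.3},{"slide":[0,-0.003,0.005],"spin":0,"fingers":0.1},{"slide":[0,-0.003,0.005],"spin":0,"fingers":0.1},{"slide":[0,-0.003,0.005],"spin":0,"fingers":0.1},{"slide":[0,-0.003,0.005],"spin":0,"fingers":0.1},{"slide":[0,-0.003,0.005],"spin":0,"fingers":0.1}]'
```

```text
clock: 5.2
tool_pos: [0.4689, -0.2532, 0.0309]
orientation: [180.0, 0.0, 92.3]
wrist_force: [-0.5, 0.3, 1.6]
grip_width: 0.169
finger_force: 29.6
```

```bash
python3 -m handwheel '[{"slide":[-0.02,0,0],"spin":0,"fingers":0.1},{"slide":[-0.04,0,0],"spin":0,"fingers":0.1},{"slide":[-0.06,0,0],"spin":0,"fingers":0.1},{"slide":[-0.08,0,0],"spin":0,"fingers":0.1},{"slide":[-0.1,0,0],"spin":0,"fingers":0.1},{"slide":[-0.12,0,0],"spin":0,"fingers":0.1},{"slide":[-0.14,0,0],"spin":0,"fingers":0.1},{"slide":[-0.15,0,0],"spin":0,"fingers":0.1},{"slide":[-0.15,0,0],"spin":0,"fingers":0.1}]'
python3 - <<'E'
from h import *
c=shot('scene'); im=cv2.cvtColor(c['pixels'],cv2.COLOR_RGB2BGR)[215:335,320:480]; d=shot('top'); im2=cv2.cvtColor(d['pixels'],cv2.COLOR_RGB2BGR)[150:270,360:520]
cv2.imwrite('pics/b.png',cv2.resize(np.hstack([im,im2]),None,fx=2.5,fy=2.5,interpolation=cv2.INTER_CUBIC))
E
python3 to.py .47 -.31 .19 92
```

```text
clock: 5.95
tool_pos: [0.4713, -0.3142, 0.0307]
orientation: [180.0, 0.0, 92.2]
wrist_force: [-0.5, 0.8, -1.0]
grip_width: 0.168
finger_force: 29.6
t 6.05 pos [ 0.471  -0.313   0.0305] rpy [-180.    -0.    92.3] F [-0.2  0.3 -0.1] w 0.171 ff 29.6
slide [ 0.0077 -0.0024 -0.3986] spin 0.006 rows 3.8
```

View pics/b.png

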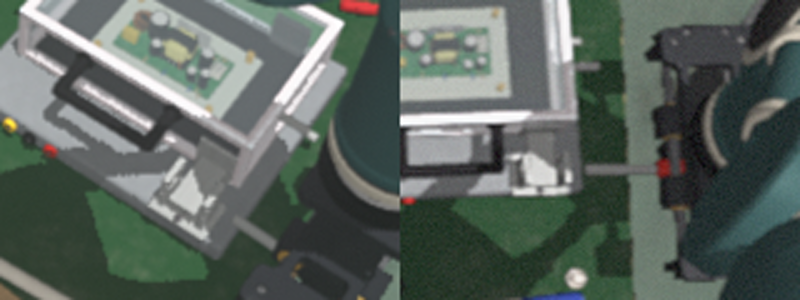

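The pin is clear of the ears: tip at (588,168), knob in the grip at (672,168). Lift it and carry it to the bin.

```bash
python3 -m handwheel '[{"slide":[-0.015,0,0],"spin":0,"fingers":0.1},{"slide":[-0.02,0,-0.05],"spin":0,"fingers":0.1},{"slide":[-0.02,0,-0.12],"spin":0,"fingers":0.1},{"slide":[-0.02,0,-0.2],"spin":0,"fingers":0.1},{"slide":[-0.02,0,-0.28],"spin":0,"fingers":0.1},{"slide":[-0.02,0,-0.36],"spin":0,"fingers":0.1},{"slide":[-0.02,0,-0.42],"spin":0,"fingers":0.1},{"slide":[0.05,0,-0.42],"spin":0,"fingers":0.1},{"slide":[0.13,0,-0.42],"spin":0,"fingers":0.1},{"slide":[0.21,0,-0.42],"spin":0,"fingers":0.1},{"slide":[0.29,0,-0.42],"spin":0,"fingers":0.1},{"slide":[0.37,0,-0.42],"spin":0,"fingers":0.1},{"slide":[0.45,0,-0.42],"spin":0,"fingers":0.1},{"slide":[0.53,0,-0.42],"spin":0,"fingers":0.1},{"slide":[0.61,0,-0.42],"spin":0,"fingers":0.1},{"slide":[0.69,0,-0.42],"spin":0,"fingers":0.1},{"slide":[0.77,0,-0.42],"spin":0,"fingers":0.1},{"slide":[0.85,0,-0.42],"spin":0,"fingers":0.1},{"slide":[0.9,0,-0.42],"spin":0,"fingers":0.1},{"slide":[0.9,0,-0.42],"spin":0,"fingers":0.1}]'
python3 to.py .452 .18 .19 92;python3 to.py .452 .18 .012 92
```

```text
clock: 7.72
tool_pos: [0.4564, 0.05, 0.1988]
orientation: [180.0, -0.1, 92.5]
wrist_force: [-0.5, -1.3, -0.8]
grip_width: 0.168
finger_force: 29.6
t 7.72 pos [0.4564 0.05   0.1988] rpy [ 1.80e+02 -1.00e-01  9.25e+01] F [-0.5 -1.3 -0.8] w 0.168 ff 29.6
slide [0.3252 0.0033 0.0225] spin 0.012 rows 3.1
t 7.72 pos [0.4564 0.05   0.1988] rpy [ 1.80e+02 -1.00e-01  9.25e+01] F [-0.5 -1.3 -0.8] w 0.168 ff 29.6
slide [0.3246 0.0032 0.4675] spin 0.012 rows 5.5
```

```bash
python3 -m handwheel '[{"slide":[0.08,0,0],"spin":0,"fingers":0.1},{"slide":[0.16,0,0],"spin":0,"fingers":0.1},{"slide":[0.24,0,0],"spin":0,"fingers":0.1},{"slide":[0.3,0.003,0],"spin":0,"fingers":0.1},{"slide":[0.325,0.003,0.05],"spin":0,"fingers":0.1},{"slide":[0.325,0.003,0.12],"spin":0,"fingers":0.1},{"slide":[0.325,0.003,0.2],"spin":0,"fingers":0.1},{"slide":[0.325,0.003,0.28],"spin":0,"fingers":0.1},{"slide":[0.325,0.003,0.35],"spin":0,"fingers":0.1},{"slide":[0.325,0.003,0.4],"spin":0,"fingers":0.1},{"slide":[0.325,0.003,0.44],"spin":0,"fingers":0.1},{"slide":[0.325,0.003,0.46],"spin":0,"fingers":0.1},{"slide":[0.325,0.003,0.46],"spin":0,"fingers":0.1},{"slide":[0.325,0.003,0.46],"spin":0,"fingers":0.1}]'
python3 - <<'E'
from h import *
c=shot('scene'); im=cv2.cvtColor(c['pixels'],cv2.COLOR_RGB2BGR)[120:270,140:300]; d=shot('top'); im2=cv2.cvtColor(d['pixels'],cv2.COLOR_RGB2BGR)[140:290,140:300]
cv2.imwrite('pics/c.png',cv2.resize(np.hstack([im,im2]),None,fx=2.5,fy=2.5,interpolation=cv2.INTER_CUBIC))
E
python3 to.py .452 .18 .012 92
```

```text
clock: 8.88
tool_pos: [0.4532, 0.1763, 0.0148]
orientation: [-180.0, 0.0, 92.3]
wrist_force: [0.3, -0.6, 0.3]
grip_width: 0.172
finger_force: 29.6
t 8.98 pos [0.4543 0.1769 0.016 ] rpy [179.9  -0.   92.3] F [-0.1  0.5  0.2] w 0.168 ff 29.6
slide [ 0.008  -0.0054  0.01  ] spin 0.006 rows 0.1
```

View pics/c.png

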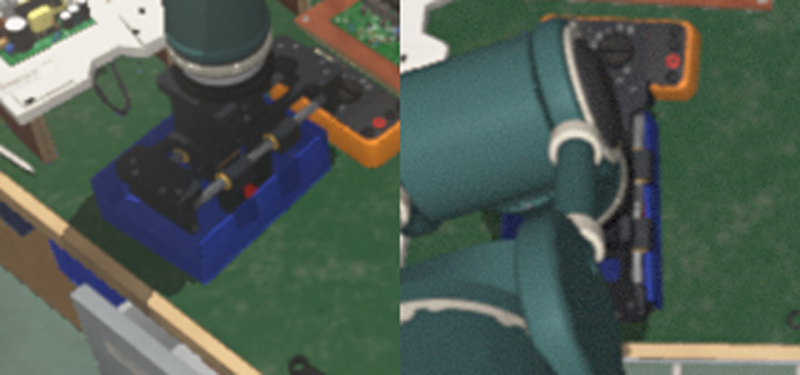

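The red knob is inside the bin at (248,190), and the force readings show no contact. Release and go up.

```bash
python3 -m handwheel '[{"slide":[0,0,0],"spin":0,"fingers":0.4},{"slide":[0,0,0],"spin":0,"fingers":0.4},{"slide":[0,0,0],"spin":0,"fingers":0.4},{"slide":[0,0,0],"spin":0,"fingers":0.4},{"slide":[0,0,-0.05],"spin":0,"fingers":0.4},{"slide":[0,0,-0.13],"spin":0,"fingers":0.4},{"slide":[0,0,-0.22],"spin":0,"fingers":0.4},{"slide":[0,0,-0.32],"spin":0,"fingers":0.4},{"slide":[0,0,-0.42],"spin":0,"fingers":0.4},{"slide":[0,0,-0.46],"spin":0,"fingers":0.4},{"slide":[-0.1,0,-0.46],"spin":0,"fingers":0.35},{"slide":[-0.2,0,-0.46],"spin":0,"fingers":0.3},{"slide":[-0.3,0,-0.46],"spin":0,"fingers":0.3},{"slide":[-0.4,0,-0.46],"spin":0,"fingers":0.3},{"slide":[-0.5,0,-0.46],"spin":0,"fingers":0.3},{"slide":[-0.5,0,-0.46],"spin":0,"fingers":0.3}]'
python3 fit.py; python3 - <<'E'
from h import *
d=shot('top'); im2=cv2.cvtColor(d['pixels'],cv2.COLOR_RGB2BGR)[140:290,140:460]
cv2.imwrite('pics/d.png',cv2.resize(im2,None,fx=2.5,fy=2.5,interpolation=cv2.INTER_CUBIC))
c=shot('scene')
for k in(c,d): print([ (round(r['p'],2),np.round(r['at'],3).tolist()) for q in('lock_pin','guard_handle') for r in ctrl.pinpoint(k,q)])
E
python3 to.py .466 -.128 .2 92
```

```text
clock: 10.32
tool_pos: [0.461, -0.0289, 0.1992]
orientation: [179.9, 0.2, 92.0]
wrist_force: [0.4, 1.0, -0.0]
grip_width: 0.3
finger_force: 0.0
tester [ 0.4592 -0.1479] -146.73 res [ -91.2  -25.5   18.3  169.9   68.2   29.9    7.9 -173.6  -93.   -23.1
   18.4  171.2   65.8   26.2    5.8 -175.1]
scene bin rim ((0.4409714341163635, 0.19680631160736084), (0.18125832080841064, 0.14941447973251343), 3.6835386753082275) [[0.3490000069141388, 0.11699999868869781], [0.531000018119812, 0.2759999930858612]]
 knob px nan nan pred [304, 231] [nan nan nan]
top bin rim ((0.4507701098918915, 0.21000757813453674), (0.16151955723762512, 0.12619102001190186), 3.9608542919158936) [[0.36899998784065247, 0.15000000596046448], [0.5329999923706055, 0.27799999713897705]]
 pin mask 199 237 221 229
 knob px nan nan pred [315, 220] [nan nan nan]
[(0.82, [0.462, -0.128, 0.069])]
[(0.83, [0.465, -0.129, 0.07])]
t 11.22 pos [ 0.4609 -0.0231  0.1987] rpy [-180.     0.    92.3] F [ 1.3 -0.3  0.5] w 0.3 ff 0.0
slide [-0.2626  0.0024 -0.0033] spin 0.006 rows 2.5fit.py:27: RuntimeWarning: Mean of empty slice.
  w=np.zeros_like(hr); w[g[1]-14:g[1]+14,g[0]-16:g[0]+16]=1; v,u=np.nonzero(hr*w); print(' knob px',u.mean(),v.mean(),'pred',g,ray(c,(u.mean(),v.mean()),.049))
  ret = ret.dtype.type(ret / rcount)
```

View pics/d.png

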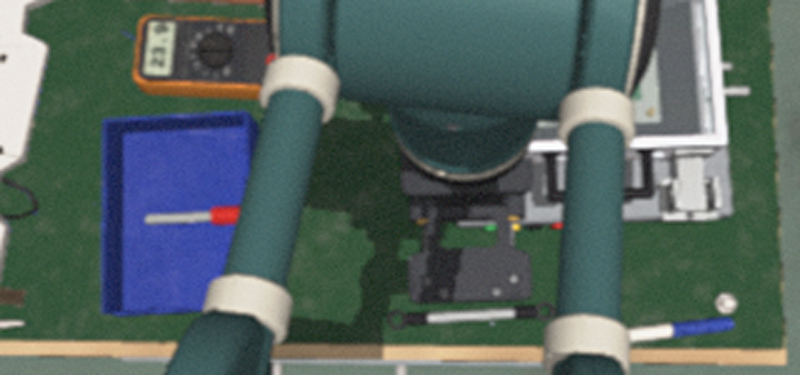

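The pin lies flat in the bin, at (190,216) in the crop. Now to the handle at about (0.465, -0.128, 0.069).

```bash
python3 -m handwheel '[{"slide":[-0.09,0,0],"spin":0,"fingers":0.25},{"slide":[-0.18,0,0],"spin":0,"fingers":0.25},{"slide":[-0.25,0,0],"spin":0,"fingers":0.25},{"slide":[-0.263,0,0],"spin":0,"fingers":0.25},{"slide":[-0.263,0,0.08],"spin":0,"fingers":0.25},{"slide":[-0.263,0,0.16],"spin":0,"fingers":0.25},{"slide":[-0.263,0,0.22],"spin":0,"fingers":0.25},{"slide":[-0.263,0,0.22],"spin":0,"fingers":0.25},{"slide":[-0.263,0,0.22],"spin":0,"fingers":0.25}]'
python3 - <<'E'
from h import *
p=[ctrl.get_obs()['tool_pos']]
for i in range(4):
    c=shot(['scene','top'][i%2]); p.append(ctrl.get_obs()['tool_pos'])
    if i<2: save(c,f'e{i}.png')
print(np.mean(p,0),np.std(p,0))
a=cv2.imread('pics/e0.png')[200:320,300:460]; b=cv2.imread('pics/e1.png')[150:270,310:470]
cv2.imwrite('pics/e.png',cv2.resize(np.hstack([a,b]),None,fx=2.5,fy=2.5,interpolation=cv2.INTER_CUBIC))
E
python3 to.py .465 -.128 .052 92
```

```text
clock: 11.97
tool_pos: [0.4637, -0.1275, 0.1095]
orientation: [-179.8, -0.1, 92.3]
wrist_force: [0.1, -0.3, 0.7]
grip_width: 0.245
finger_force: 0.0
[ 0.46575497 -0.12815717  0.11174332] [0.00117322 0.0003812  0.00126422]
t 12.17 pos [ 0.4668 -0.1285  0.1129] rpy [1.798e+02 1.000e-01 9.230e+01] F [-0.   0.3  0.5] w 0.247 ff 0.0
slide [ 0.0017 -0.005   0.1523] spin 0.007 rows 1.5
```

View pics/e.png

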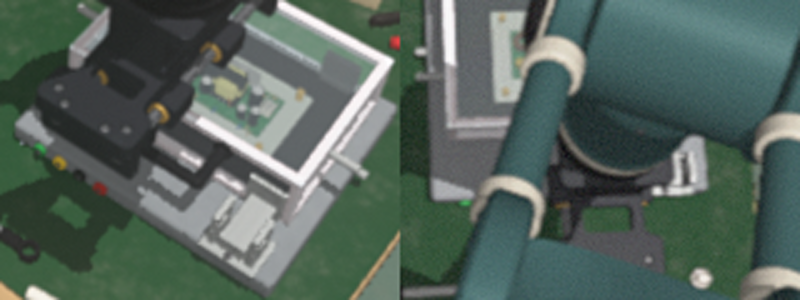

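The gripper sits over the handle, clear of the hood. Descend slowly.

```bash
python3 -m handwheel '[{"slide":[0,-0.002,0.03],"spin":0,"fingers":0.25},{"slide":[0,-0.002,0.06],"spin":0,"fingers":0.25},{"slide":[0,-0.002,0.08],"spin":0,"fingers":0.25},{"slide":[0,-0.002,0.09],"spin":0,"fingers":0.25},{"slide":[0,-0.002,0.1],"spin":0,"fingers":0.25}]'
python3 -m handwheel '[{"slide":[0,0,0.015],"spin":0,"fingers":0.25},{"slide":[0,0,0.03],"spin":0,"fingers":0.25},{"slide":[0,0,0.04],"spin":0,"fingers":0.25},{"slide":[0,0,0.048],"spin":0,"fingers":0.25},{"slide":[0,0,0.048],"spin":0,"fingers":0.25}]'
```

```text
clock: 12.58
tool_pos: [0.4648, -0.1283, 0.0711]
orientation: [179.9, 0.0, 92.3]
wrist_force: [0.2, 0.0, 0.1]
grip_width: 0.248
finger_force: 0.0
clock: 13.0
tool_pos: [0.4637, -0.1281, 0.0507]
orientation: [-179.9, -0.0, 92.3]
wrist_force: [0.2, -0.4, 0.3]
grip_width: 0.252
finger_force: 0.0
```

```bash
python3 -m handwheel '[{"slide":[0,0,0],"spin":0,"fingers":0.15},{"slide":[0,0,0],"spin":0,"fingers":0.05},{"slide":[0,0,0],"spin":0,"fingers":0},{"slide":[0,0,0],"spin":0,"fingers":0},{"slide":[0,0,0],"spin":0,"fingers":0},{"slide":[0,0,0],"spin":0,"fingers":0},{"slide":[0,0,0],"spin":0,"fingers":0}]'
python3 - <<'E'
from h import *
p=[]
for i in range(4):
    c=shot(['scene','top'][i%2]); o=ctrl.get_obs(); p.append(np.r_[o['tool_pos'],o['wrist_force'],o['orientation'][2]])
print(np.round(np.mean(p,0),4),o['grip_width'],o['finger_force'])
# arc in tool axes, units of 0.4 m ; tester yaw 2 deg vs tool yaw
yt=np.radians(np.mean(p,0)[6]-90); a=np.radians(2.0)
for th in range(0,64,4):
    t=np.radians(th); c_,s=np.cos(t),np.sin(t)
    dx=-(.175*c_-.041*s)+.175; dz=.175*s+.041*c_-.041
    # dx along tester x ; tool x ~ +y, tool y ~ +x
    print(th,np.round([dx*np.sin(a-yt)/.4,dx*np.cos(a-yt)/.4,-dz/.4],3).tolist())
E
```

```text
clock: 13.58
tool_pos: [0.4656, -0.1283, 0.0519]
orientation: [179.8, 0.0, 92.3]
wrist_force: [5.1, 0.9, -3.6]
grip_width: 0.096
finger_force: 30.0
[ 4.65600e-01 -1.28300e-01  5.19000e-02  5.50350e+00  1.36120e+00
 -4.32540e+00  9.22716e+01] 0.09470080708884558 30.010823383927345
0 [-0.0, 0.0, -0.0]
4 [-0.0, 0.008, -0.03]
8 [-0.0, 0.019, -0.06]
12 [-0.0, 0.031, -0.089]
16 [-0.0, 0.045, -0.117]
20 [-0.0, 0.061, -0.143]
24 [-0.0, 0.08, -0.169]
28 [-0.0, 0.099, -0.193]
32 [-0.001, 0.121, -0.216]
36 [-0.001, 0.144, -0.238]
40 [-0.001, 0.168, -0.257]
44 [-0.001, 0.194, -0.275]
48 [-0.001, 0.221, -0.291]
52 [-0.001, 0.249, -0.305]
56 [-0.001, 0.278, -0.318]
60 [-0.001, 0.308, -0.328]
```

The bar is gripped. I raise the guard along its arc, in steps of about 2-4°.

```bash
python3 -m handwheel '[{"slide":[0,0.004,-0.015],"spin":0,"fingers":0},{"slide":[0,0.008,-0.03],"spin":0,"fingers":0},{"slide":[0,0.013,-0.045],"spin":0,"fingers":0},{"slide":[0,0.019,-0.06],"spin":0,"fingers":0},{"slide":[0,0.025,-0.075],"spin":0,"fingers":0},{"slide":[0,0.031,-0.089],"spin":0,"fingers":0},{"slide":[0,0.038,-0.103],"spin":0,"fingers":0},{"slide":[0,0.045,-0.117],"spin":0,"fingers":0},{"slide":[0,0.053,-0.13],"spin":0,"fingers":0},{"slide":[0,0.061,-0.143],"spin":0,"fingers":0},{"slide":[0,0.061,-0.143],"spin":0,"fingers":0},{"slide":[0,0.061,-0.143],"spin":0,"fingers":0}]'
python3 to.py .49 -.128 .11 92.3
```

```text
clock: 14.78
tool_pos: [0.4899, -0.1272, 0.1082]
orientation: [179.8, 0.0, 92.3]
wrist_force: [8.4, -0.6, -11.1]
grip_width: 0.092
finger_force: 31.1
t 14.78 pos [ 0.4899 -0.1272  0.1082] rpy [179.8   0.   92.3] F [  8.4  -0.6 -11.1] w 0.092 ff 31.1
slide [-0.002   0.0002 -0.0044] spin -0.0 rows 0.0
```

```bash
python3 -m handwheel '[{"slide":[0,0.012,-0.011],"spin":0,"fingers":0},{"slide":[0,0.022,-0.024],"spin":0,"fingers":0},{"slide":[0,0.032,-0.036],"spin":0,"fingers":0},{"slide":[0,0.041,-0.048],"spin":0,"fingers":0},{"slide":[0,0.052,-0.059],"spin":0,"fingers":0},{"slide":[0,0.063,-0.071],"spin":0,"fingers":0},{"slide":[0,0.074,-0.082],"spin":0,"fingers":0},{"slide":[0,0.086,-0.092],"spin":0,"fingers":0},{"slide":[0,0.098,-0.102],"spin":0,"fingers":0},{"slide":[0,0.11,-0.111],"spin":0,"fingers":0},{"slide":[0,0.11,-0.111],"spin":0,"fingers":0},{"slide":[0,0.11,-0.111],"spin":0,"fingers":0}]'
python3 to.py .5365 -.128 .155 92.3
```

```text
clock: 15.78
tool_pos: [0.5329, -0.1254, 0.1538]
orientation: [180.0, -0.0, 92.3]
wrist_force: [-5.6, -0.1, -0.1]
grip_width: 0.094
finger_force: 30.0
t 15.78 pos [ 0.5329 -0.1254  0.1538] rpy [180.   -0.   92.3] F [-5.6 -0.1 -0.1] w 0.094 ff 30.0
slide [-0.0069  0.0088 -0.0029] spin -0.0 rows 0.1
```

```bash
python3 -m handwheel '[{"slide":[0,0.013,-0.009],"spin":0,"fingers":0},{"slide":[0,0.026,-0.018],"spin":0,"fingers":0},{"slide":[0,0.039,-0.026],"spin":0,"fingers":0},{"slide":[0,0.053,-0.034],"spin":0,"fingers":0},{"slide":[0,0.067,-0.042],"spin":0,"fingers":0},{"slide":[0,0.081,-0.049],"spin":0,"fingers":0},{"slide":[0,0.095,-0.055],"spin":0,"fingers":0},{"slide":[0,0.11,-0.061],"spin":0,"fingers":0},{"slide":[0,0.125,-0.067],"spin":0,"fingers":0},{"slide":[0,0.14,-0.071],"spin":0,"fingers":0},{"slide":[0,0.14,-0.071],"spin":0,"fingers":0},{"slide":[0,0.14,-0.071],"spin":0,"fingers":0}]'
python3 - <<'E'
from h import *
p=[]
for i in range(6):
    c=shot(['scene','top'][i%2]); o=ctrl.get_obs(); p.append(np.r_[o['tool_pos'],o['wrist_force'],o['orientation'][2]])
    r=ctrl.pinpoint(c,'guard_handle'); 
    if i<2:
        save(c,f'f{i}.png'); print([(round(d['p'],2),np.round(d['at'],4).tolist()) for d in r[:1]])
m=np.mean(p,0); print(np.round(m,4),o['grip_width'],o['finger_force'])
for hx in(.638,.640,.642): 
    v=m[:3]-[hx,0,.028-.017-0.0]; print(hx,[round(np.degrees(np.arctan2(m[2]+g-.028,hx-m[0]))-13.19,2) for g in(.0165,.0175,.019)], np.hypot(m[2]+.0175-.028,hx-m[0]))
a=cv2.imread('pics/f0.png')[160:320,280:480]; b=cv2.imread('pics/f1.png')[110:270,290:490]
cv2.imwrite('pics/f.png',cv2.resize(np.hstack([a,b]),None,fx=2,fy=2,interpolation=cv2.INTER_CUBIC))
E
```

```text
clock: 16.78
tool_pos: [0.5888, -0.1229, 0.1809]
orientation: [-180.0, -0.0, 92.3]
wrist_force: [-2.2, 1.7, -7.5]
grip_width: 0.094
finger_force: 30.3
[(0.95, [0.5864, -0.1206, 0.1983])]
[(0.42, [0.4526, 0.1788, 0.0147])]
[  0.5882  -0.123    0.1808  -1.3582   2.544  -10.889   92.2791] 0.09643196745509958 30.8310092613101
0.638 [np.float64(60.41), np.float64(60.5), np.float64(60.64)] 0.17740483380359204
0.64 [np.float64(59.79), np.float64(59.88), np.float64(60.02)] 0.17797678782107315
0.642 [np.float64(59.17), np.float64(59.27), np.float64(59.41)] 0.17856931133129922
```

View pics/f.png

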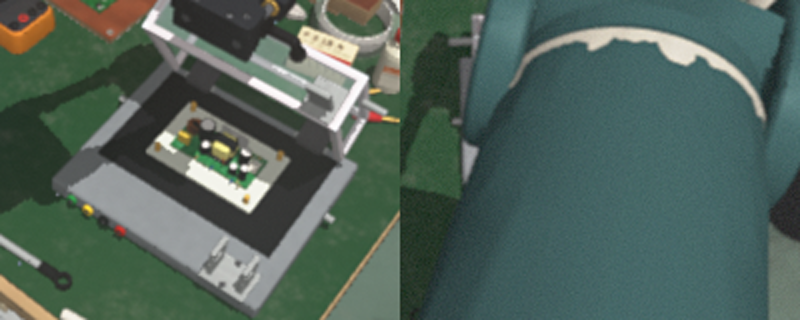

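The guard stands open at about 60°, still gripped. The arm pulls about 10 N outward along the radius, so I ease that by 1 mm, then check the angle with an overlay.

```bash
python3 -m handwheel '[{"slide":[0,0.001,0.002],"spin":0,"fingers":0},{"slide":[0,0.001,0.003],"spin":0,"fingers":0},{"slide":[0,0.001,0.003],"spin":0,"fingers":0},{"slide":[0,0.001,0.003],"spin":0,"fingers":0},{"slide":[0,0.001,0.003],"spin":0,"fingers":0},{"slide":[0,0.001,0.003],"spin":0,"fingers":0}]'
python3 - <<'E'
from h import *
p=[.5502,-.1248,np.radians(2)]
def T(m): a=p[2]; return np.array([p[0]+np.cos(a)*m[0]-np.sin(a)*m[1],p[1]+np.sin(a)*m[0]+np.cos(a)*m[1],m[2]])
def rot(m,th):
    t=np.radians(th); x,z=m[0]-.09,m[2]-.028; return T((.09+x*np.cos(t)+z*np.sin(t),m[1],.028-x*np.sin(t)+z*np.cos(t)))
c=shot('scene'); im=cv2.cvtColor(c['pixels'],cv2.COLOR_RGB2BGR); x0,y0,S=330,150,5
big=cv2.resize(im[y0:y0+110,x0:x0+150],None,fx=S,fy=S,interpolation=cv2.INTER_CUBIC)
for th,col in((55,(0,255,255)),(60,(255,0,255)),(65,(255,255,0))):
    q=np.array([proj(c,rot(np.array(m)/1e3,th)) for m in [(-50,100,80),(-50,-100,80),(90,-100,80)]]); cv2.polylines(big,[((q-[x0,y0]+.5)*S).astype(int)],False,col,1)
cv2.imwrite('pics/g.png',big)
r=[np.r_[o['tool_pos'],o['wrist_force']] for o in [(shot('top'),ctrl.get_obs())[1] for _ in range(4)]]; print(np.round(np.mean(r,0),4))
for q in('stay_rod','marker','meter','lock_pin','parts_bin'): print(q,[(round(d['p'],2),np.round(d['at'],3).tolist()) for d in ctrl.pinpoint(c,q)[:1]])
E
```

```text
clock: 17.88
tool_pos: [0.5891, -0.123, 0.181]
orientation: [180.0, -0.0, 92.3]
wrist_force: [-2.4, 4.3, -8.9]
grip_width: 0.091
finger_force: 30.3
[ 0.5891 -0.123   0.181  -2.8271  4.2834 -8.6347]Traceback (most recent call last):
  File "<stdin>", line 12, in <module>
ValueError: only the last four pictures can be asked about
```

View pics/g.png

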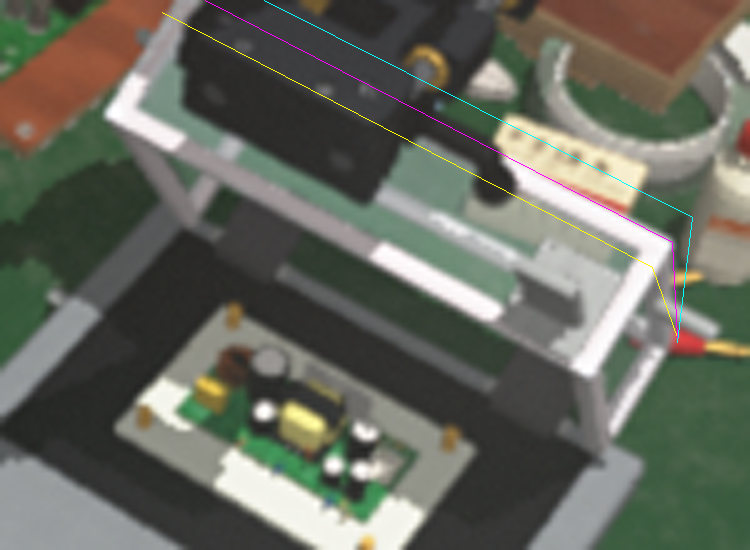

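The hood's far edge and corner at (673,242) lie on the 60° overlay line. The angle is right and steady, so I hand in.

```bash
python3 -c "
from workcell import ctrl; print(ctrl.hand_in())"
```

```text
the job is handed in; nothing more can be done
None
```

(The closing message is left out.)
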